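# Centre the top-heavy turned part on the checking stand

## Task

A top-heavy turned part with a brass head stands off-centre on the small round table of the green checking stand. With light taps or slow nudges of the fingertips, centre it, so that its foot stands wholly inside the brass ring inlaid in the table, and then take the hand away. Keep the part standing on the table throughout: do not grip, lift or tip it or shove it hard, and leave the loose things round about (bottle, nut, bolt, tape roll) where they are.

Things in the scene. Friction and masses are not known exactly. Their poses are not given: they have to be found in the camera images.
- plug: the loose turned part, about 0.2 kg, most of it in the head: 57 mm tall, standing upright. Round steel foot 30 mm in diameter and 9 mm high, stem 14 mm in diameter, brass head 25 mm in diameter from 28 to 51 mm above the underside with a 10 mm knob on top up to 57 mm. The foot is its widest part, so an upright finger beside it meets the foot first; pushed at the foot it slides, pushed at the head it tips. Origin: centre of the underside; z up along its axis.
- table_centre (a point): centre of the stand's round table, on its top face, 45 mm above the workbench; the table is 80 mm in diameter, flat, dark steel, with a brass ring flush in its face, inner diameter 38 mm and outer 44 mm, round this point. The stand is fixed to the bench; green foot 110 mm in diameter and 14 mm high, column under the table 48 mm thick. z up.
- glue_bottle: bystander, loose: red squeeze bottle with white nozzle, 35x50x124 mm; origin at the centre of its underside
- hex_nut_m30: bystander, loose: big hexagon nut, 46x52x24 mm; origin at the centre of its underside
- bolt_m20: bystander, loose: thick bolt lying down, 34x89x30 mm; origin at the centre of its underside
- tape_roll: bystander, loose: roll of yellow tape lying flat, 80x83x25 mm; origin at the centre of its underside
There are look-alikes about, which are no part of the job. Of the things that look like the plug, the smallest one is meant.

How it is judged (in metres and radians):
At the end, for the whole second after the job is handed in: the part stands upright (within 0.05 rad) and at rest on the stand's table, its axis within 4 mm of the table's centre, so that its foot lies inside the brass ring; the bottle, nut, bolt and tape roll are where they were (within 10 mm) (horizontal distance between plug and table_centre below 0.004 m and angle between plug's own z axis and vertical below 0.05 rad and z of plug in the frame of table_centre between -0.002 and 0.002 m and linear speed of plug below 0.01 m/s and distance of each of glue_bottle, hex_nut_m30, bolt_m20, tape_roll from where it was at the start of the episode below 0.01 m); the robot touches nothing.
It fails at once if the part was tipped (more than 0.3 rad) (angle between plug's own z axis and vertical above 0.3 rad).
It fails at once if the part was lifted off the table (more than 7 mm) (z of plug in the frame of table_centre above 0.007 m).
It fails at once if the part fell off the table (z of plug in the frame of table_centre below -0.006 m).
It fails at once if the part was gripped or shoved hard (more than 12 N) (contact force between any of the arm, the fingers and plug above 12 N).
It fails at once if a loose bystander (bottle, nut, bolt, tape roll) was moved (more than 10 mm) (distance of any of glue_bottle, hex_nut_m30, bolt_m20, tape_roll from where it was at the start of the episode above 0.01 m).
It also fails if it takes over 64 s, if anything falls off the work surface, if the arm or the gripper's body presses on something with over 40 N, if the wrist force passes 120 N, or if a joint passes its speed limit or range.

## Robot

A 6-joint arm with a two-finger parallel gripper is mounted at the origin on a cart in front of the work surface, level with it; the furniture and walls round the work are solid. World frame = base frame: x ahead of the robot, y to its left, z up, the work surface at z = 0. Lengths are in m, angles in degrees, forces in N, time in s.
With the tool pointing down it reaches from about 0.3 to 0.75 m from the base axis. Payload 8.5 kg.
Tool frame: the origin (TCP) lies on the centre line of the jaws, within the pads' length; the fingertips stand 19 mm ahead of it and the grasp point (between the pads) is the TCP (env.tcp_to_tips is the z of the fingertips in the tool frame, in m); z points along the fingers, y is the line along which they close (so a half turn about z gives the same grasp; the last joint's range is limited). The gripper opens to 85 mm and grips with 20 to 120 N. Pads are 22 mm wide; open, the fingers measure 114 mm over their backs; the gripper's body (76 mm by 85 mm) begins 54 mm behind the grasp point. The pads swing forward as they close: fully open they stand 13 mm farther back than shut.
Start: joints at [62.951, 21.807, 74.336, -0, 83.858, -12.336], TCP at [0.14, 0.532, 0.212] pointing down, gripper open.
Joint ranges: [-178.18, 178.18], [-50.72, 133.34], [12.68, 142.11], [-81.47, 261.47], [9.98, 163.14], [-165.26, 165.26]. Speed limits (degrees/s): [136.94, 136.94, 180, 180, 180, 180].

## Interface

Orientations are given as a 3x3 rotation matrix whose columns are the frame's x, y, z axes.
In Python, from rig import env gives the robot as it stands.
- The arm moves only by the tool servo_tool, never from a script. Its argument "steps" is a list of rows, each an object of numbers: "tx", "ty", "tz": the shift along the world's x, y, z in cm; "yaw": the turn about the world's z in degrees; "claw": the finger opening in cm, from 0 to 8.54. In form: [{"tx": .., "ty": .., "tz": .., "yaw": .., "claw": ..}, ...]. A call has 1 to 20 rows; each row shifts and turns the commanded pose from where the row before left it; what a row does not reach is not made up. A row lasts 1/10 s, in which the tool goes at most 50 mm and 8.59 degrees, less where a joint would pass 70% of its speed; a pose out of reach is approached as far as the arm can. A call with a gripper value outside its range is refused whole. The fingers move at their own pace and stop on an object; "newtons" is the grip in N (left out, the last holds). Time passes only in rows, so rows that do not move let the fingers close. It gives the time, the measured TCP pose, the force, the opening and the grip force at its end, in the units of the state.
- env.observe(): the state, without advancing time (a new reading comes with each control period).
- env.get_image(name): name is "scene" or "top"; returns (picture, depth): 400x640x3 uint8, red, green, blue; 400x640 float32, m along the optical axis (not along the pixel's ray), 0 where there is no reading.
- env.camera_model(name): a dict with "fovy" (degrees; the focal length in pixels is half the picture's height over the tangent of half this angle, whatever the lens; pixels are square), "cx", "cy" (the principal point, pixels), "T" (4x4, takes a point from camera to world coordinates). Camera axes: x right, y down, z forward; pixel columns grow to the right and rows downward; lengths in m; the calibration is good to about 2 mm. A picture is of the moment at which its call begins. camera_model takes no time and is no camera call.
- env.close_job(): hands the job in; it is judged then, once.
The state is a dict: "time_s": time; "q": joint angles; "qvel": joint speeds; "joint_efforts": joint torques, N m; "position": TCP position; "tool_rot": TCP orientation; "ft_force": force on the tool from outside, world axes, zero at the start; "wrist_torque": the same for the moment, N m; "grip_width": finger opening in m; "gripper_force": force on a finger pad.
Only numpy, scipy, OpenCV 4.12 (cv2) and the standard library are available. Lean on these libraries where they do the work, as an engineer would, in place of code of your own. Each camera call takes 0.05 s, during which the arm holds its last target. There are 200 camera calls.

## Working session

There is one attempt and no reset: what is moved stays moved. The work goes in short steps, Python scripts to look and compute and a tool call to move; the robot and the scene stay as the last step left them, time stands still between calls to the robot, and variables do not carry over. Pictures are saved under pics/ and viewed, at most 10 in all, crops included, and the job is handed in when it is done.

Besides the shell and the picture viewer there is one more tool, called by a JSON object that holds its "method" and its "body", one argument or row to a line. servo_tool: Moves the arm, as the interface text tells. Its arguments: {"type":"object","properties":{"steps":{"type":"array"},"newtons":{"type":"number"}},"required":["steps"]}

```bash
mkdir -p pics && cat > h.py <<'E'
import numpy as np, cv2
from rig import env
def look(n,f):
    im,d=env.get_image(n); cv2.imwrite(f'pics/{f}.png',im[:,:,::-1]); np.save(f'pics/{f}.npy',d); return im,d
def ray(n,u,v):
    m=env.camera_model(n); f=200/np.tan(np.radians(m['fovy']/2)); T=np.array(m['T'])
    return T[:3,3],T[:3,:3]@np.array([(u-m['cx'])/f,(v-m['cy'])/f,1])
def atz(n,u,v,z):
    o,r=ray(n,u,v); return o+r*(z-o[2])/r[2]
def pt(n,d,u,v):
    o,r=ray(n,u,v); return o+r*d[int(v),int(u)]
E
python3 - <<'E'
from h import *
for n in('top','scene'):
    look(n,n+'0'); m=env.camera_model(n); print(n,m['fovy'],m['cx'],m['cy'],np.round(m['T'],3).tolist())
E
```

```text
top 42.48208697596534 324.5937613094194 196.8844309717954 [[-0.013, -0.99, 0.139, 0.443], [-1.0, 0.014, 0.003, 0.212], [-0.005, -0.139, -0.99, 1.359], [0.0, 0.0, 0.0, 1.0]]
scene 57.893334454727366 314.4704385887532 197.98913594045712 [[-0.869, -0.26, 0.421, 0.266], [-0.495, 0.472, -0.729, 0.836], [-0.009, -0.842, -0.539, 0.514], [0.0, 0.0, 0.0, 1.0]]
```

View pics/top0.png

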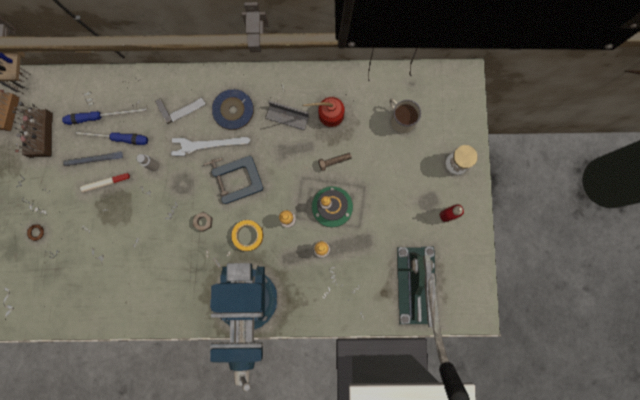

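View pics/scene0.png

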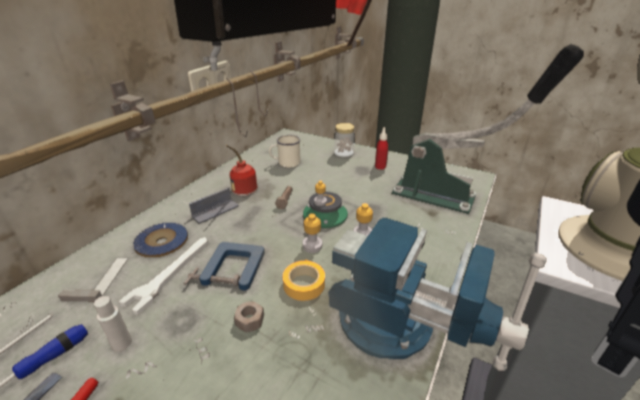

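```bash
python3 - <<'E'
from h import *
a=cv2.imread('pics/top0.png')[170:270,260:380]; b=cv2.imread('pics/scene0.png')[170:260,290:380]
A=cv2.resize(a,None,fx=5,fy=5,interpolation=cv2.INTER_CUBIC)[:, :600]
cv2.imwrite('pics/ctop.png',A)
cv2.imwrite('pics/csc.png',cv2.resize(b,None,fx=6.5,fy=6.5,interpolation=cv2.INTER_CUBIC))
d=np.load('pics/top0.npy');s=np.load('pics/scene0.npy')
for u,v in((327,202),(287,217),(321,249),(338,212),(247,236),(335,161),(201,222),(452,212),(240,290),(417,285)): print(u,v,pt('top',d,u,v).round(3))
E
```

```text
327 202 [0.607 0.21  0.096]
287 217 [0.572 0.31  0.085]
321 249 [0.492 0.227 0.082]
338 212 [0.588 0.182 0.04 ]
247 236 [ 0.532  0.423 -0.001]
335 161 [0.727 0.188 0.018]
201 222 [ 0.571  0.545 -0.   ]
452 212 [ 0.58  -0.101  0.082]
240 290 [0.398 0.412 0.168]
417 285 [ 0.403 -0.     0.12 ]
```

View pics/ctop.png

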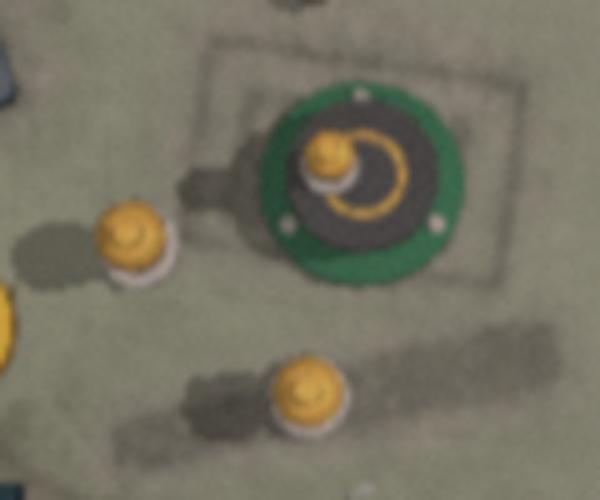

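View pics/csc.png

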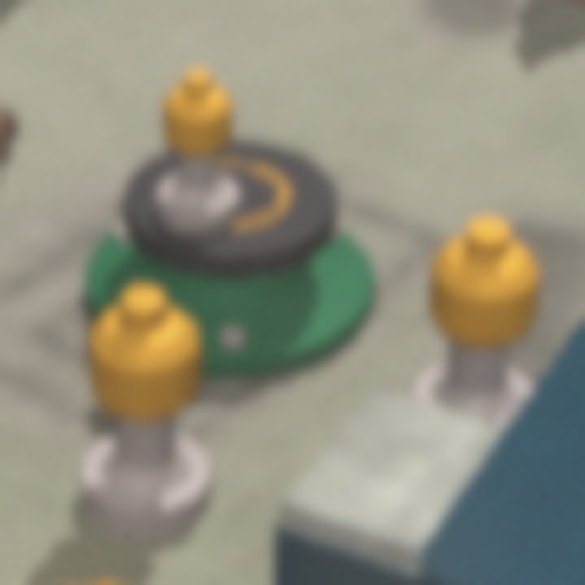

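Three alike in the top picture: (287,217) and (321,249), both bigger and standing on the bench, and (327,203) on the stand's table. The last is clearly the smallest, so it is the plug. In the crop its foot is at about (330,166) and the ring/table centre at about (363,174).

```bash
python3 - <<'E'
from h import *
g=lambda c,o:o+(c+.5)/5-.5
p=atz('top',g(330,260),g(166,170),.051); c=atz('top',g(363,260),g(174,170),.045)
# scene check: crop 6.5x, origin (290,170); foot top ellipse centre, table centre
s=lambda u,v,z:atz('scene',290+(u+.5)/6.5-.5,170+(v+.5)/6.5-.5,z).round(4)
print(p.round(4),c.round(4),(c-p)[:2].round(4)); print('scene plug knob',s(199,72,.102),'foot top',s(198,188,.054),'table',s(230,199,.045))
o=env.observe(); print(o['time_s'],o['position'],np.round(o['tool_rot'],3).tolist(),o['grip_width'],env.tcp_to_tips)
E
```

```text
[0.6111 0.214  0.051 ] [0.6074 0.197  0.045 ] [-0.0036 -0.0169]
scene plug knob [0.6131 0.2084 0.102 ] foot top [0.613  0.2092 0.054 ] table [0.606  0.1978 0.045 ]
0.1 [0.13955999 0.53169516 0.21106977] [[-0.967, 0.254, -0.001], [0.254, 0.967, -0.001], [0.0, -0.001, -1.0]] 0.08525161326049245 0.019
```

{"method": "servo_tool", "body": {
  "steps": [
    {"tz": 4.9, "claw": 1.5},
    {"tx": 3.4, "ty": -2.0, "yaw": -6.5},
    {"tx": 3.4, "ty": -2.0, "yaw": -6.5},
    {"tx": 3.4, "ty": -2.0, "yaw": -6.5},
    {"tx": 3.4, "ty": -2.0, "yaw": -6.5},
    {"tx": 3.4, "ty": -2.0, "yaw": -6.5},
    {"tx": 3.4, "ty": -2.0, "yaw": -6.5},
    {"tx": 3.4, "ty": -2.0, "yaw": -6.5},
    {"tx": 3.4, "ty": -2.0, "yaw": -6.5},
    {"tx": 3.4, "ty": -2.0, "yaw": -6.5},
    {"tx": 3.4, "ty": -2.0, "yaw": -6.5},
    {"tx": 3.4, "ty": -2.0, "yaw": -6.5},
    {"tx": 3.4, "ty": -2.0, "yaw": -6.5},
    {"tx": 3.4, "ty": -2.0, "yaw": -6.5},
    {"tx": 3.4, "ty": -2.0, "yaw": -6.0},
    {},
    {}
  ]
}}

```text
invalid input at $.steps[0]: expected keys tx, ty, tz, yaw, claw
```

{"method": "servo_tool", "body": {
  "steps": [
    {"tx": 0, "ty": 0, "tz": 4.9, "yaw": 0, "claw": 1.5},
    {"tx": 3.4, "ty": -2, "tz": 0, "yaw": -6.5, "claw": 1.5},
    {"tx": 3.4, "ty": -2, "tz": 0, "yaw": -6.5, "claw": 1.5},
    {"tx": 3.4, "ty": -2, "tz": 0, "yaw": -6.5, "claw": 1.5},
    {"tx": 3.4, "ty": -2, "tz": 0, "yaw": -6.5, "claw": 1.5},
    {"tx": 3.4, "ty": -2, "tz": 0, "yaw": -6.5, "claw": 1.5},
    {"tx": 3.4, "ty": -2, "tz": 0, "yaw": -6.5, "claw": 1.5},
    {"tx": 3.4, "ty": -2, "tz": 0, "yaw": -6.5, "claw": 1.5},
    {"tx": 3.4, "ty": -2, "tz": 0, "yaw": -6.5, "claw": 1.5},
    {"tx": 3.4, "ty": -2, "tz": 0, "yaw": -6.5, "claw": 1.5},
    {"tx": 3.4, "ty": -2, "tz": 0, "yaw": -6.5, "claw": 1.5},
    {"tx": 3.4, "ty": -2, "tz": 0, "yaw": -6.5, "claw": 1.5},
    {"tx": 3.4, "ty": -2, "tz": 0, "yaw": -6.5, "claw": 1.5},
    {"tx": 3.4, "ty": -2, "tz": 0, "yaw": -6.5, "claw": 1.5},
    {"tx": 3.4, "ty": -2, "tz": 0, "yaw": -6, "claw": 1.5},
    {"tx": 0.6, "ty": 0, "tz": 0, "yaw": 0, "claw": 1.5},
    {"tx": 0, "ty": 0, "tz": 0, "yaw": 0, "claw": 1.5},
    {"tx": 0, "ty": 0, "tz": 0, "yaw": 0, "claw": 1.5}
  ]
}}

```text
time_s: 1.9
position: [0.6208, 0.2527, 0.2605]
tool_rot: [[0.261, 0.965, -0.001], [0.965, -0.261, 0.0], [-0.0, -0.001, -1.0]]
ft_force: [-0.1, 0.6, -0.4]
grip_width: 0.0152
gripper_force: 0.0
```

{"method": "servo_tool", "body": {
  "steps": [
    {"tx": 0, "ty": 0, "tz": -3, "yaw": 0, "claw": 1.5},
    {"tx": 0, "ty": 0, "tz": -3, "yaw": 0, "claw": 1.5},
    {"tx": 0, "ty": 0, "tz": -3, "yaw": 0, "claw": 1.5},
    {"tx": 0, "ty": 0, "tz": -3, "yaw": 0, "claw": 1.5},
    {"tx": 0, "ty": 0, "tz": -3, "yaw": 0, "claw": 1.5},
    {"tx": 0, "ty": 0, "tz": -2, "yaw": 0, "claw": 1.5},
    {"tx": 0, "ty": 0, "tz": -1, "yaw": 0, "claw": 1.5},
    {"tx": 0, "ty": 0, "tz": 0, "yaw": 0, "claw": 1.5},
    {"tx": 0, "ty": 0, "tz": 0, "yaw": 0, "claw": 1.5}
  ]
}}

```text
time_s: 2.8
position: [0.6219, 0.2525, 0.0821]
tool_rot: [[0.262, 0.965, 0.002], [0.965, -0.262, 0.0], [0.001, 0.002, -1.0]]
ft_force: [-0.4, 0.1, -1.0]
grip_width: 0.015
gripper_force: 0.0
```

```bash
cat > crop.py <<'E'
import sys
from h import *
f=sys.argv[1]
for n,(x,y,w,h) in (('scene',(285,140,100,90)),('top',(285,165,80,80))):
    im,d=look(n,f+n); c=im[y:y+h,x:x+w,::-1]
    cv2.imwrite(f'pics/{f}{n}_c.png',cv2.resize(c,None,fx=6,fy=6,interpolation=cv2.INTER_CUBIC))
a=cv2.imread(f'pics/{f}scene_c.png');b=cv2.imread(f'pics/{f}top_c.png')
m=np.zeros((540,1080,3),np.uint8);m[:,:600]=a;m[:480,600:]=b
cv2.imwrite(f'pics/{f}.png',cv2.resize(m,None,fx=.74,fy=.74,interpolation=cv2.INTER_AREA))
o=env.observe();print(o['time_s'],o['position'],o['ft_force'])
E
python3 crop.py a
```

```text
2.9 [0.62218029 0.25231075 0.08225413] [-0.66365853 -0.81087804  0.99355236]
```

View pics/a.png

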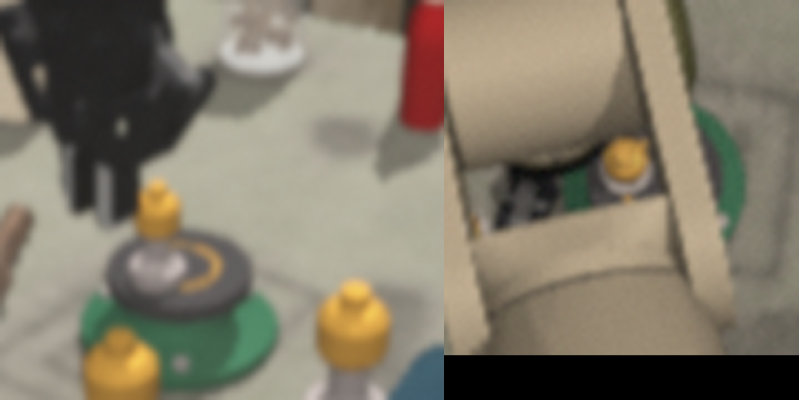

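```bash
python3 - <<'E'
from h import *
def proj(n,p):
    m=env.camera_model(n); f=200/np.tan(np.radians(m['fovy']/2)); q=np.linalg.inv(m['T'])@np.r_[p,1]
    return (f*q[:2]/q[2]+[m['cx'],m['cy']]).round(1),q[2].round(3)
for z in(.063,.08,.1):
  for n,x0,y0 in(('scene',285,140),('top',285,165)):
    q,_=proj(n,[.622,.2523,z]); print(z,n,q,(q-[x0,y0])*4.44+([444,0] if n=='top' else [0,0]))
ds=np.load('pics/ascene.npy');dt=np.load('pics/atop.npy')
for u,v in((302,180),(308,185),(312,185),(309,182),(320,185)): print(pt('scene',ds,u,v).round(3),u,v)
for u,v in((302,208),(306,210),(300,215),(326,202)): print(pt('top',dt,u,v).round(3),u,v)
E
```

```text
0.063 scene [307.4 203.1] [ 99.456 280.164]
0.063 top [310.5 198.1] [557.22  146.964]
0.08 scene [307.2 196.8] [ 98.568 252.192]
0.08 top [310.2 197.2] [555.888 142.968]
0.1 scene [307.  189.1] [ 97.68  218.004]
0.1 top [310.  196.1] [555.    138.084]
[0.63  0.259 0.124] 302 180
[0.612 0.264 0.12 ] 308 185
[0.603 0.263 0.121] 312 185
[0.61  0.263 0.127] 309 182
[0.608 0.219 0.098] 320 185
[0.58  0.267 0.204] 302 208
[0.577 0.259 0.19 ] 306 210
[0.565 0.272 0.196] 300 215
[0.608 0.213 0.093] 326 202
```

```bash
cat > cloud.py <<'E'
from h import *
im,d=look('scene','cl')
P=np.array([[*pt('scene',d,u,v),u,v] for v in range(120,225) for u in range(285,340) if d[v,u]>0])
k=(P[:,0]>.57)&(P[:,0]<.68)&(P[:,1]>.22)&(P[:,1]<.32)&(P[:,2]>.04)
Q=P[k]; Q=Q[np.argsort(Q[:,2])]
for r in Q[:25:2]: print(r.round(3), im[int(r[4]),int(r[3])])
o=env.observe(); print(o['time_s'],o['position'],o['ft_force'],o['grip_width'],o['q'])
E
python3 cloud.py
```

```text
Traceback (most recent call last):
  File "cloud.py", line 3, in <module>
    P=np.array([[*pt('scene',d,u,v),u,v] for v in range(120,225) for u in range(285,340) if d[v,u]>0])
                  ~~^^^^^^^^^^^^^^^
  File "h.py", line 11, in pt
    o,r=ray(n,u,v); return o+r*d[int(v),int(u)]
        ~~~^^^^^^^
  File "h.py", line 6, in ray
    m=env.camera_model(n); f=200/np.tan(np.radians(m['fovy']/2)); T=np.array(m['T'])
ValueError: time passes only in moves, steps and waits
```

```bash
sed -i 's/^def ray/M={n:env.camera_model(n) for n in ("top","scene")}\ndef ray/; s/m=env.camera_model(n); f/m=M[n]; f/' h.py && python3 cloud.py
```

```text
[5.98e-01 2.32e-01 4.00e-02 3.21e+02 2.10e+02] [67 66 63]
[6.02e-01 2.35e-01 4.00e-02 3.19e+02 2.10e+02] [64 64 61]
[6.30e-01 2.27e-01 4.10e-02 3.10e+02 2.05e+02] [82 80 77]
[6.34e-01 2.25e-01 4.10e-02 3.09e+02 2.04e+02] [113 108 104]
[6.09e-01 2.35e-01 4.10e-02 3.16e+02 2.09e+02] [62 62 59]
[5.99e-01 2.35e-01 4.10e-02 3.20e+02 2.10e+02] [66 64 62]
[5.93e-01 2.32e-01 4.10e-02 3.23e+02 2.10e+02] [70 68 66]
[6.03e-01 2.33e-01 4.20e-02 3.19e+02 2.09e+02] [66 64 63]
[6.13e-01 2.34e-01 4.20e-02 3.15e+02 2.08e+02] [62 61 59]
[6.10e-01 2.33e-01 4.20e-02 3.16e+02 2.08e+02] [65 63 61]
[5.88e-01 2.31e-01 4.20e-02 3.25e+02 2.10e+02] [71 69 67]
[6.18e-01 2.33e-01 4.20e-02 3.13e+02 2.07e+02] [64 62 61]
[5.90e-01 2.27e-01 4.30e-02 3.25e+02 2.09e+02] [83 79 79]
3.0 [0.62203656 0.25212687 0.08177611] [-0.13713239 -0.24114759  0.57008055] 0.014834728894280705 [1.19804706e+01 3.98405384e+01 6.39271558e+01 2.95306645e-03
 7.61247434e+01 2.71822102e+01]
```

```bash
sed -i "s/>.22)&(P/>.245)\&(P/; s/(P\[:,2\]>.04)/(P[:,2]>.05)/" cloud.py && python3 cloud.py; python3 - <<'E'
import cv2
a=cv2.imread('pics/cl.png')[120:230,270:370]
cv2.imwrite('pics/clc.png',cv2.resize(a,None,fx=5.4,fy=5.4,interpolation=cv2.INTER_CUBIC))
E
```

```text
[5.88e-01 3.15e-01 7.30e-02 3.06e+02 2.18e+02] [134 111  61]
[5.86e-01 3.19e-01 7.40e-02 3.06e+02 2.19e+02] [159 122  59]
[5.85e-01 3.15e-01 7.40e-02 3.07e+02 2.18e+02] [151 118  59]
[5.84e-01 3.13e-01 7.50e-02 3.08e+02 2.17e+02] [141 114  60]
[5.72e-01 3.18e-01 8.00e-02 3.12e+02 2.18e+02] [174 129  59]
[5.70e-01 3.12e-01 8.30e-02 3.14e+02 2.16e+02] [164 126  62]
[5.76e-01 3.19e-01 8.30e-02 3.10e+02 2.17e+02] [174 130  59]
[5.82e-01 3.12e-01 8.30e-02 3.09e+02 2.14e+02] [117 113  68]
[5.77e-01 3.17e-01 8.30e-02 3.10e+02 2.16e+02] [179 135  62]
[5.80e-01 3.11e-01 8.30e-02 3.10e+02 2.14e+02] [136 117  65]
[5.73e-01 3.20e-01 8.40e-02 3.11e+02 2.17e+02] [178 133  61]
[5.71e-01 3.11e-01 8.40e-02 3.14e+02 2.15e+02] [148 123  66]
[5.76e-01 3.10e-01 8.40e-02 3.12e+02 2.14e+02] [142 119  64]
3.05 [0.62198052 0.25200366 0.08154315] [0.26678696 0.40404745 0.73305245] 0.014688275421633618 [ 1.19727672e+01  3.98547750e+01  6.39396056e+01 -1.31631638e-03
  7.61214406e+01  2.71860706e+01]
```

View pics/clc.png

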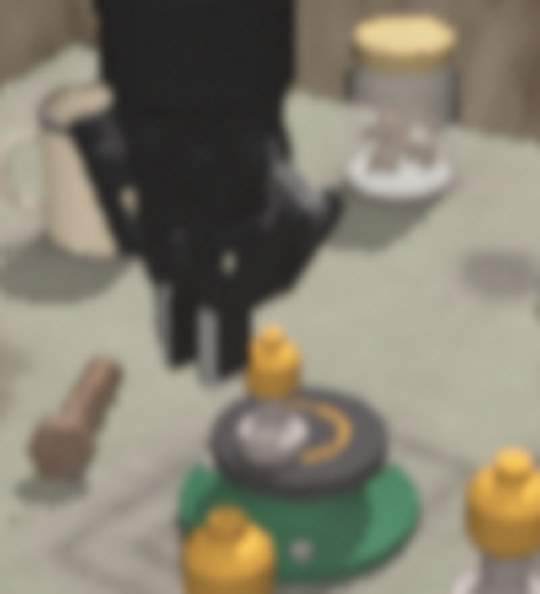

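{"method": "servo_tool", "body": {
  "steps": [
    {"tx": 0, "ty": 0, "tz": -0.5, "yaw": 0, "claw": 1.5},
    {"tx": 0, "ty": 0, "tz": -0.5, "yaw": 0, "claw": 1.5},
    {"tx": 0, "ty": 0, "tz": 0, "yaw": 0, "claw": 1.5}
  ]
}}

```text
time_s: 3.35
position: [0.6212, 0.2518, 0.0695]
tool_rot: [[0.262, 0.965, -0.002], [0.965, -0.262, -0.0], [-0.001, -0.002, -1.0]]
ft_force: [0.2, -0.2, -0.2]
grip_width: 0.0149
gripper_force: 0.0
```

```bash
cat > tip.py <<'E'
from h import *
im,d=look('scene','tip'); g=im.max(2)
for u in range(298,320,2): print(u,[f"{g[v,u]}/{pt('scene',d,u,v)[1]:.3f},{pt('scene',d,u,v)[2]:.3f}" for v in range(182,202,2)])
o=env.observe(); print(o['time_s'],o['position'],o['ft_force'])
E
python3 tip.py
```

```text
298 ['161/0.092,0.002', '164/0.102,0.001', '167/0.110,0.000', '174/0.122,0.003', '178/0.130,0.002', '180/0.141,0.004', '180/0.146,0.001', '178/0.155,0.001', '177/0.163,0.001', '175/0.173,0.003']
300 ['105/0.258,0.118', '107/0.257,0.111', '107/0.257,0.106', '125/0.259,0.103', '147/0.258,0.096', '163/0.134,0.001', '178/0.145,0.002', '179/0.153,0.002', '177/0.163,0.003', '175/0.171,0.002']
302 ['55/0.258,0.119', '60/0.259,0.114', '60/0.260,0.109', '63/0.257,0.103', '73/0.258,0.098', '106/0.259,0.094', '169/0.142,0.002', '177/0.151,0.002', '177/0.159,0.002', '173/0.168,0.003']
304 ['37/0.253,0.116', '37/0.252,0.111', '37/0.251,0.105', '39/0.252,0.101', '42/0.254,0.096', '104/0.253,0.091', '170/0.138,0.001', '177/0.146,0.001', '178/0.156,0.001', '172/0.165,0.002']
306 ['60/0.246,0.114', '56/0.247,0.109', '55/0.247,0.104', '56/0.246,0.098', '63/0.248,0.094', '124/0.129,0.003', '161/0.135,0.001', '171/0.144,0.001', '177/0.155,0.003', '169/0.164,0.004']
308 ['93/0.265,0.128', '111/0.265,0.122', '112/0.265,0.118', '112/0.264,0.112', '113/0.264,0.107', '118/0.264,0.102', '126/0.263,0.096', '15
[... 373 characters left out ...]
'96/0.197,0.045', '96/0.207,0.047', '97/0.214,0.047']
314 ['40/0.255,0.125', '42/0.255,0.120', '42/0.257,0.117', '41/0.256,0.111', '41/0.253,0.104', '50/0.258,0.102', '84/0.250,0.091', '102/0.196,0.046', '144/0.217,0.056', '144/0.222,0.054']
316 ['67/0.272,0.138', '104/0.251,0.119', '100/0.254,0.116', '86/0.251,0.109', '77/0.252,0.104', '82/0.251,0.098', '96/0.187,0.047', '128/0.836,0.514', '169/0.216,0.057', '165/0.223,0.057']
318 ['150/0.216,0.102', '177/0.216,0.097', '192/0.222,0.096', '174/0.224,0.091', '152/0.223,0.085', '147/0.225,0.081', '122/0.218,0.071', '129/0.217,0.065', '143/0.221,0.062', '161/0.221,0.057']
3.4 [0.62142242 0.25185389 0.06994151] [0.25974989 0.19584733 0.6425849 ]
```

{"method": "servo_tool", "body": {
  "steps": [
    {"tx": 0, "ty": 0, "tz": -1, "yaw": 0, "claw": 1.5},
    {"tx": 0, "ty": 0, "tz": -1, "yaw": 0, "claw": 1.5},
    {"tx": 0, "ty": 0, "tz": -1, "yaw": 0, "claw": 1.5},
    {"tx": 0, "ty": 0, "tz": 0, "yaw": 0, "claw": 1.5},
    {"tx": 0, "ty": 0, "tz": 0, "yaw": 0, "claw": 1.5}
  ]
}}

```text
time_s: 3.9
position: [0.6216, 0.2519, 0.0403]
tool_rot: [[0.262, 0.965, -0.001], [0.965, -0.262, -0.0], [-0.0, -0.0, -1.0]]
ft_force: [0.4, -0.2, -1.0]
grip_width: 0.0151
gripper_force: 0.0
```

```bash
sed -i 's/range(182,202,2)/range(190,212,2)/' tip.py && python3 tip.py
```

```text
298 ['157/0.131,0.003', '162/0.138,0.001', '162/0.145,0.001', '165/0.159,0.004', '170/0.164,0.002', '173/0.174,0.003', '171/0.179,0.001', '170/0.190,0.003', '168/0.195,0.001', '156/0.203,0.001', '151/0.213,0.003']
300 ['103/0.258,0.096', '104/0.259,0.092', '105/0.257,0.085', '111/0.258,0.081', '122/0.252,0.070', '146/0.172,0.004', '155/0.178,0.002', '163/0.186,0.002', '158/0.193,0.001', '152/0.201,0.001', '153/0.209,0.002']
302 ['70/0.259,0.099', '61/0.258,0.093', '62/0.258,0.088', '68/0.258,0.082', '71/0.259,0.078', '73/0.259,0.072', '84/0.260,0.067', '132/0.183,0.001', '149/0.190,0.001', '149/0.198,0.001', '149/0.205,0.000']
304 ['38/0.254,0.097', '37/0.251,0.089', '36/0.253,0.085', '37/0.254,0.081', '37/0.253,0.075', '38/0.252,0.069', '57/0.255,0.065', '124/0.181,0.002', '139/0.188,0.001', '137/0.207,0.011', '131/0.218,0.013']
306 ['37/0.245,0.092', '39/0.246,0.087', '50/0.248,0.083', '55/0.246,0.076', '55/0.247,0.072', '55/0.248,0.067', '81/0.247,0.061', '127/0.179,0.002', '125/0.197,0.011', '126/0.206,0.011', '124/0.214,0.012']
308 ['40/0.266,0.109', '47/0.266,0.103', '87/0.265,
[... 559 characters left out ...]
,0.014']
314 ['40/0.269,0.115', '41/0.273,0.113', '40/0.258,0.097', '42/0.255,0.090', '40/0.258,0.087', '40/0.258,0.082', '42/0.255,0.073', '58/0.256,0.069', '70/0.235,0.047', '59/0.232,0.040', '71/0.214,0.020']
316 ['41/0.274,0.120', '41/0.271,0.112', '50/0.270,0.107', '62/0.252,0.089', '73/0.252,0.084', '77/0.252,0.078', '78/0.251,0.073', '92/0.225,0.047', '74/0.230,0.045', '63/0.235,0.043', '67/0.231,0.035']
318 ['41/0.274,0.121', '56/0.273,0.116', '96/0.220,0.073', '118/0.218,0.066', '136/0.219,0.061', '152/0.222,0.058', '142/0.228,0.056', '127/0.226,0.049', '85/0.230,0.047', '65/0.236,0.046', '63/0.234,0.039']
3.95 [0.62185937 0.25196929 0.04075652] [ 0.07866767  0.07819115 -0.25877436]
```

{"method": "servo_tool", "body": {
  "steps": [
    {"tx": 0, "ty": 0, "tz": -0.6, "yaw": 0, "claw": 1.5},
    {"tx": 0, "ty": 0, "tz": -0.6, "yaw": 0, "claw": 1.5},
    {"tx": 0, "ty": 0, "tz": 0, "yaw": 0, "claw": 1.5},
    {"tx": -0.05, "ty": -0.19, "tz": 0, "yaw": 0, "claw": 1.5},
    {"tx": -0.05, "ty": -0.19, "tz": 0, "yaw": 0, "claw": 1.5},
    {"tx": -0.05, "ty": -0.19, "tz": 0, "yaw": 0, "claw": 1.5},
    {"tx": -0.05, "ty": -0.19, "tz": 0, "yaw": 0, "claw": 1.5},
    {"tx": -0.05, "ty": -0.19, "tz": 0, "yaw": 0, "claw": 1.5},
    {"tx": -0.05, "ty": -0.19, "tz": 0, "yaw": 0, "claw": 1.5},
    {"tx": -0.03, "ty": -0.1, "tz": 0, "yaw": 0, "claw": 1.5},
    {"tx": -0.03, "ty": -0.1, "tz": 0, "yaw": 0, "claw": 1.5},
    {"tx": -0.03, "ty": -0.1, "tz": 0, "yaw": 0, "claw": 1.5},
    {"tx": -0.03, "ty": -0.1, "tz": 0, "yaw": 0, "claw": 1.5},
    {"tx": -0.03, "ty": -0.1, "tz": 0, "yaw": 0, "claw": 1.5},
    {"tx": -0.03, "ty": -0.1, "tz": 0, "yaw": 0, "claw": 1.5},
    {"tx": -0.03, "ty": -0.1, "tz": 0, "yaw": 0, "claw": 1.5},
    {"tx": -0.03, "ty": -0.1, "tz": 0, "yaw": 0, "claw": 1.5},
    {"tx": 0, "ty": 0, "tz": 0, "yaw": 0, "claw": 1.5}
  ]
}}

```text
time_s: 5.75
position: [0.6163, 0.2324, 0.0287]
tool_rot: [[0.263, 0.965, 0.0], [0.965, -0.263, 0.0], [0.0, 0.0, -1.0]]
ft_force: [0.6, 0.2, 0.1]
grip_width: 0.0151
gripper_force: 0.3
```

```bash
python3 crop.py b
```

```text
5.85 [0.61626277 0.23247811 0.02861585] [-0.06666567  0.98476884 -0.38359307]
```

View pics/b.png

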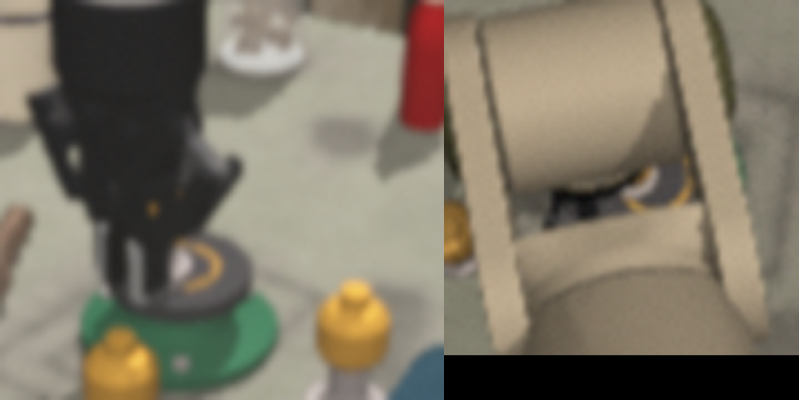

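{"method": "servo_tool", "body": {
  "steps": [
    {"tx": -0.03, "ty": -0.1, "tz": 0, "yaw": 0, "claw": 1.5},
    {"tx": -0.03, "ty": -0.1, "tz": 0, "yaw": 0, "claw": 1.5},
    {"tx": -0.02, "ty": -0.1, "tz": 0, "yaw": 0, "claw": 1.5},
    {"tx": -0.03, "ty": -0.1, "tz": 0, "yaw": 0, "claw": 1.5},
    {"tx": -0.03, "ty": -0.1, "tz": 0, "yaw": 0, "claw": 1.5},
    {"tx": -0.02, "ty": -0.1, "tz": 0, "yaw": 0, "claw": 1.5},
    {"tx": -0.03, "ty": -0.1, "tz": 0, "yaw": 0, "claw": 1.5},
    {"tx": -0.03, "ty": -0.1, "tz": 0, "yaw": 0, "claw": 1.5},
    {"tx": -0.02, "ty": -0.1, "tz": 0, "yaw": 0, "claw": 1.5},
    {"tx": 0, "ty": 0, "tz": 0, "yaw": 0, "claw": 1.5},
    {"tx": 0, "ty": 0, "tz": 0, "yaw": 0, "claw": 1.5}
  ]
}}

```text
time_s: 6.95
position: [0.6139, 0.2234, 0.0286]
tool_rot: [[0.262, 0.965, -0.0], [0.965, -0.262, -0.0], [-0.0, -0.0, -1.0]]
ft_force: [-0.2, -0.4, -0.3]
grip_width: 0.015
gripper_force: 0.2
```

```bash
python3 crop.py c
```

```text
7.05 [0.61387886 0.22346977 0.02861276] [0.89708229 0.30503738 0.1115873 ]
```

View pics/c.png

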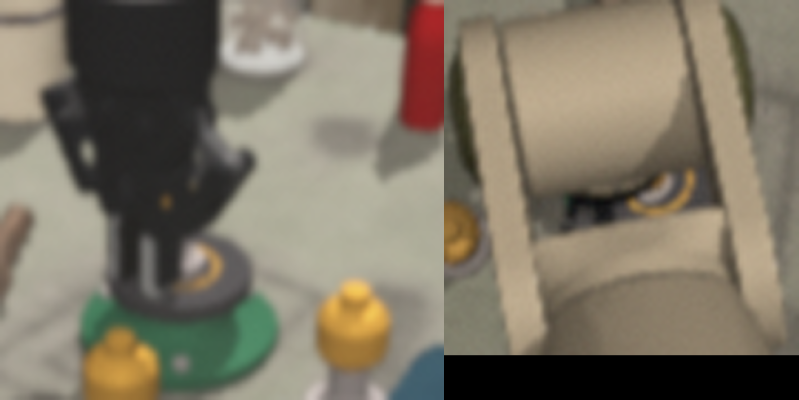

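{"method": "servo_tool", "body": {
  "steps": [
    {"tx": -0.03, "ty": -0.1, "tz": 0, "yaw": 0, "claw": 1.5},
    {"tx": -0.03, "ty": -0.1, "tz": 0, "yaw": 0, "claw": 1.5},
    {"tx": -0.03, "ty": -0.1, "tz": 0, "yaw": 0, "claw": 1.5},
    {"tx": 0, "ty": -0.05, "tz": 0, "yaw": 0, "claw": 1.5},
    {"tx": 0, "ty": 0, "tz": 0, "yaw": 0, "claw": 1.5},
    {"tx": 0.03, "ty": 0.1, "tz": 0, "yaw": 0, "claw": 1.5},
    {"tx": 0.05, "ty": 0.2, "tz": 0, "yaw": 0, "claw": 1.5},
    {"tx": 0.2, "ty": 0.7, "tz": 0, "yaw": 0, "claw": 1.5},
    {"tx": 0.2, "ty": 0.8, "tz": 0, "yaw": 0, "claw": 1.5},
    {"tx": 0.2, "ty": 0.8, "tz": 0, "yaw": 0, "claw": 1.5},
    {"tx": 0, "ty": 0, "tz": 3, "yaw": 0, "claw": 1.5},
    {"tx": 0, "ty": 0, "tz": 4, "yaw": 0, "claw": 1.5},
    {"tx": 0, "ty": 0, "tz": 4, "yaw": 0, "claw": 1.5},
    {"tx": 0, "ty": 3, "tz": 4, "yaw": 0, "claw": 1.5},
    {"tx": 0, "ty": 4, "tz": 1, "yaw": 0, "claw": 1.5},
    {"tx": 0, "ty": 4, "tz": 0, "yaw": 0, "claw": 1.5},
    {"tx": 0, "ty": 4, "tz": 0, "yaw": 0, "claw": 1.5},
    {"tx": 0, "ty": 0, "tz": 0, "yaw": 0, "claw": 1.5}
  ]
}}

```text
time_s: 8.85
position: [0.6181, 0.4014, 0.1875]
tool_rot: [[0.257, 0.966, -0.001], [0.966, -0.257, 0.001], [0.001, -0.001, -1.0]]
ft_force: [-0.5, -0.5, -0.8]
grip_width: 0.015
gripper_force: 0.0
```

```bash
python3 crop.py d
```

```text
8.95 [0.61929623 0.39725264 0.18799855] [ 1.02807228 -0.50730899  0.35360009]
```

View pics/d.png

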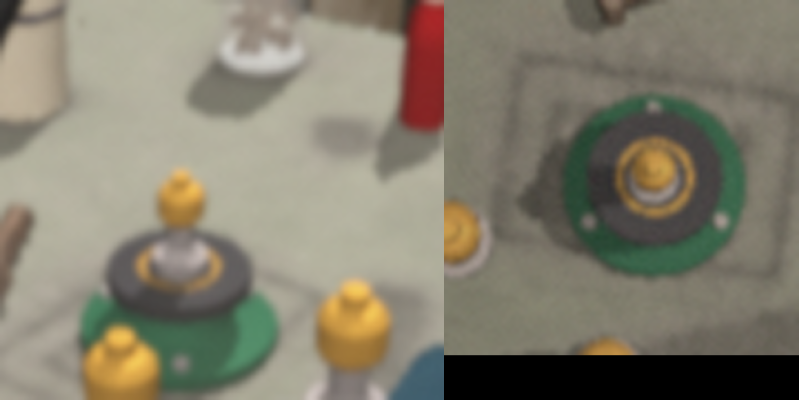

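```bash
python3 - <<'E'
import cv2,numpy as np
from h import *
a=cv2.imread('pics/dtop.png')[185:225,312:352]; b=cv2.imread('pics/dscene.png')[175:215,305:345]
cv2.imwrite('pics/e.png',cv2.resize(np.hstack([a,b]),None,fx=10,fy=10,interpolation=cv2.INTER_CUBIC))
d=np.load('pics/dtop.npy');P=np.array([pt('top',d,u,v) for v in range(180,230) for u in range(305,360)])
h=P[(P[:,2]>.078)&(P[:,2]<.11)];t=P[(P[:,2]>.035)&(P[:,2]<.05)&(np.hypot(P[:,0]-.607,P[:,1]-.197)<.06)]
print('head',(h.min(0)+h.max(0))/2,len(h),'table',(t.min(0)+t.max(0))/2,t.max(0)-t.min(0))
# expected foot outline vs ring for a centred plug, in px of the enlarged crop
m=M
def proj(n,p):
    f=200/np.tan(np.radians(m[n]['fovy']/2)); q=np.linalg.inv(m[n]['T'])@np.r_[p,1]
    return f*q[:2]/q[2]+[m[n]['cx'],m[n]['cy']]
for n,o in(('top',(312,185)),('scene',(305,175))):
  for nm,z,r in(('ring',.045,.022),('foottop',.054,.015),('head',.096,.0125)):
    c=np.array([proj(n,[.607+r*np.cos(t),.197+r*np.sin(t),z]) for t in np.linspace(0,6.28,60)])-o
    print(n,nm,(c.min(0)*10).round(),(c.max(0)*10).round())
E
```

```text
head [0.6064274  0.19918129 0.09252689] 84 table [0.6089604  0.19753996 0.04287032] [0.07872654 0.07755758 0.01424129]
top ring [117. 111.] [288. 281.]
top foottop [144. 133.] [261. 250.]
top head [154. 120.] [255. 220.]
scene ring [105. 200.] [290. 300.]
scene foottop [134. 184.] [261. 252.]
scene head [145.  37.] [253.  91.]
```

View pics/e.png

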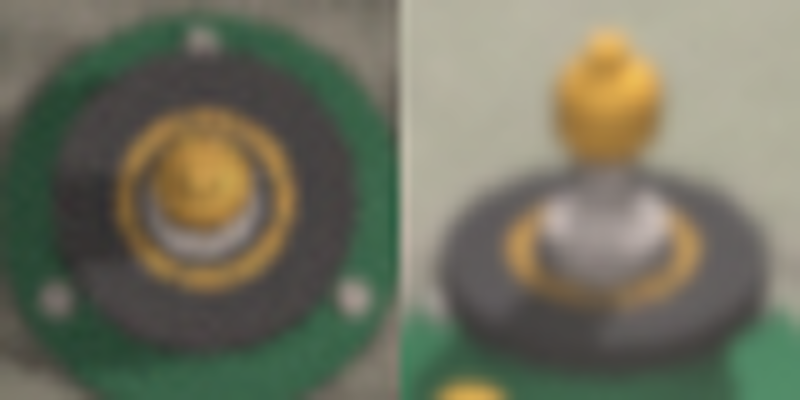

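The foot shows a dark gap to the ring all the way round. In the crop the foot spans 147–265 and the ring 117–299, so it is about 1 mm off centre and upright, and the hand is clear.

```bash
python3 -c "
from rig import env
print(env.close_job())"
```

```text
the job is handed in; nothing more can be done
None
```

The plug stands upright inside the brass ring, about 1 mm off centre by my last pictures; the hand is clear and the job is handed in, though the hand-in returned no verdict.

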